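# Load the vice-overhaul kit tray, tall housing last

### The job

Load the three loose vice parts into their pockets in the kit tray: lay the cover plate and the screw shaft flat in their pockets first, and only when both are lying in place stand the tall housing upright in the middle pocket, so that it never blocks the reach to the low ones. Lower the housing gently to the tray floor rather than dropping it, never tip it over, and leave the hammer and the file where they lie.

Things in the scene. Friction and masses are not known exactly. Their poses are not given: they have to be found in the camera images.
- tray: Plywood kit tray fixed to the bench, 172 (x) x 234 (y) mm, floor 6 mm thick; wooden strips 6 mm wide rise 8 mm above the floor round three open pockets side by side along the tray y (there is plain floor beside the square one). Origin under its centre at bench level; x along the long pockets, y across the three, z up. Turned by up to 20 degrees.
- shaft_pocket (a point): Centre of the floor of the shaft's pocket (the narrow long one at the tray's -y side), 160 (x) x 54 (y) mm inside, at tray (0, -84, 6) mm; axes as the tray's.
- housing_pocket (a point): Centre of the floor of the housing's pocket (the square one in the middle), 86 x 86 mm inside, at tray (0, -8, 6) mm; axes as the tray's.
- cover_pocket (a point): Centre of the floor of the cover's pocket (the wide long one at the tray's +y side), 160 (x) x 70 (y) mm inside, at tray (0, 76, 6) mm; axes as the tray's.
- cover: Dark steel cover plate, 150 (x) x 60 (y) x 10 mm, lying flat on the bench, with a block-shaped boss standing on its middle, 50 (x) x 30 (y) mm and 28 mm high (top 38 mm above the underside): grip the boss across its 30 mm. Origin at the centre of the underside, z up. About 0.4 kg. Either way round fits its pocket.
- shaft: Steel screw shaft lying on the bench, 150 mm long: round threaded bar 24 mm thick (grip here) with a 44 x 44 mm square block at each end (36 mm long at -x, 18 mm at +x) on which it lies, so the bare bar (x = -39 to +57 mm) runs 10 mm clear of the surface, axis 22 mm up. Origin: centre of the underside, mid-length; x along the bar, z up. About 0.5 kg. Either way round fits its pocket.
- shaft_mid (a point): Point on the shaft's axis midway along its length, 22 mm above its underside.
- housing: Tall grey cast housing standing upright, 150 mm high: square foot plate 76 x 76 x 12 mm (sides along its x and y), round body 74 mm thick up to 95 mm tapering to 105 mm, then a bright round neck 40 mm thick from 105 to 150 mm, by which to grip it. Origin: centre of the underside, z up. About 0.7 kg. Any quarter turn fits its pocket.
- hammer: Hammer, 300 mm long, lying at the far edge of the work; leave it alone.
- file: Flat file with a red handle, 310 mm long, lying at the far edge of the work; leave it alone.
Things that resemble listed ones, but are neither listed nor needed, are in the scene too. What is shaped like the shaft but purple, turquoise or yellow is not meant.

How it is judged:
By the outcome, as a careful person would: the job done as asked, in the order asked, and still so for the second after the job is handed in, with the robot touching nothing.
It also fails if it takes over 72 s, if anything falls off the work surface, if the arm or the gripper's body presses on something with over 40 N, if the wrist force passes 120 N, or if a joint passes its speed limit or range.

### The arm

A 7-joint arm with a two-finger parallel gripper is mounted at the origin on the work surface. World frame = base frame: x ahead of the robot, y to its left, z up, the work surface at z = 0. Lengths are in m, angles in rad, forces in N, time in s.
With the tool pointing down it reaches from about 0.375 to 0.925 m from the base axis. Payload 3.1 kg.
Tool frame: the origin (TCP) lies between the finger pads; the fingertips stand 8 mm ahead of it and the grasp point (between the pads) lies 11 mm behind it; z points along the fingers, y is the line along which they close (so a half turn about z gives the same grasp; the last joint's range is limited). The gripper opens to 85 mm and grips with 20 to 120 N. Pads are 22 mm wide; open, the fingers measure 114 mm over their backs; the gripper's body (76 mm by 85 mm) begins 54 mm behind the grasp point. The pads swing forward as they close: fully open they stand 13 mm farther back than shut.
Start: joints at [1.168, 0.383, 0.044, 1.598, -0.018, 1.161, -0.05], TCP at [0.195, -0.62, 0.239] pointing down, gripper open.
Joint ranges: [-2.61, 2.61], [-0.41, 2.15], [-1.48, 1.57], [0, 2.5], [-1.57, 4.71], [0.05, 1.97], [-2.85, 2.85]. Speed limits (rad/s): [2.79, 2.79, 3.14, 3.14, 3.14, 3.14, 3.14].

### API

Orientations are given as a unit quaternion [x, y, z, w].
In Python, from cell import bot gives the robot as it stands.
- The arm moves only by the shell command python3 -m handwheel 'ROWS' [FORCE]. ROWS is JSON, a list of rows, each a list of 7 numbers: the turn, a rotation vector about the tool's x, y, z in units of 5 degrees (1.0 is 5 degrees), then the shift along the tool's x, y, z in m, then the closure, from 0 (fully open) to 1 (shut). A call has 1 to 10 rows; each row is the pose to reach, as a shift and turn from the pose commanded when the call began, along the tool's axes at that moment; what a row does not reach only later rows make up. A row lasts 1/12 s, in which the tool goes at most 41.7 mm and 7.16 degrees, less where a joint would pass 70% of its speed; a pose out of reach is approached as far as the arm can. A call with a gripper value outside its range is refused whole. The fingers move at their own pace and stop on an object; FORCE is the grip in N (left out, the last holds). Time passes only in rows, so rows that repeat a pose let the fingers close. It gives the time, the measured TCP pose, the force, the opening and the grip force at its end, in the units of the state.
- bot.observe(): the state, without advancing time (a new reading comes with each control period).
- bot.snapshot(name): name is "scene" or "top" or "wrist"; returns a dict with "image" (384x512x3 uint8, blue, green, red), "z_map" (384x512 float32, m along the optical axis (not along the pixel's ray), 0 where there is no reading), "K" (3x3 intrinsics, pixels), "position" and "attitude" of the camera in the world; the wrist camera has in their place "T_tool_cam" (4x4, takes a point from camera to tool coordinates, whose origin is the TCP and whose axes are the flange's). Camera axes: x right, y down, z forward; pixel columns grow to the right and rows downward; lengths in m; the calibration is good to about 2 mm. The wrist camera is an equidistant fisheye: a pixel r from the principal point sees the ray r / f radians off the axis. A picture is of the moment at which its call begins: read the wrist's pose just before it.
- bot.finish_job(): hands the job in; it is judged then, once.
The state is a dict: "clock": time; "joint_pos": joint angles; "qd": joint speeds; "effort": joint torques, N m; "tool_pos": TCP position; "tcp_rot": TCP orientation; "contact_force": force on the tool from outside, world axes, zero at the start; "torque": the same for the moment, N m; "opening": finger opening in m; "grasp_force": force on a finger pad.
Only numpy, scipy, OpenCV 4.12 (cv2) and the standard library are available. Lean on these libraries where they do the work, as an engineer would, in place of code of your own. Each camera call takes 0.05 s, during which the arm holds its last target. There are 200 camera calls.

## Working session

There is one attempt and no reset: what is moved stays moved. The work goes in short steps, Python scripts to look and compute and a shell command to move; the robot and the scene stay as the last step left them, time stands still between calls to the robot, and variables do not carry over. Pictures are saved under pics/ and viewed, at most 10 in all, crops included, and the job is handed in when it is done.

```bash
ls; mkdir -p pics
python3 - <<'E'
from cell import bot
import cv2,numpy as np
print(bot.observe())
for n in("scene","top"):
    s=bot.snapshot(n); np.savez(f"pics/{n}0.npz",**s); cv2.imwrite(f"pics/{n}0.png",s["image"])
    print(n,s["K"],s["position"],s["attitude"])
E
```

```text
pics
{'clock': 0.0, 'joint_pos': array([ 1.16818554,  0.38387894,  0.04381397,  1.59956111, -0.0178917 ,
        1.16116164, -0.04991644]), 'qd': array([ 6.99231218e-04, -8.95565093e-05, -1.34125132e-03, -1.09897348e-03,
       -1.86005506e-03, -5.71286927e-04,  5.73372163e-04]), 'effort': array([ 6.86517324e-04, -4.33454454e+01,  1.02466442e+00, -2.49514621e+01,
        1.05516068e-02,  1.12997938e-02, -1.69936163e-05]), 'tool_pos': array([ 0.19480745, -0.61917199,  0.23786437]), 'tcp_rot': array([ 9.88401431e-01,  1.51858154e-01, -2.68896668e-04, -1.28052783e-03]), 'contact_force': array([ 0.16596642, -0.72751595,  0.46361222]), 'torque': array([-0.06064409,  0.01249999, -0.06639523]), 'grasp_force': 0.0, 'opening': 0.0855459429300801}
scene [[398.07825165   0.         258.63315323]
 [  0.         398.07825165 193.5877705 ]
 [  0.           0.           1.        ]] [1.36127857 0.31363354 0.64083026] [ 0.47086599  0.73931125 -0.41367935 -0.24611683]
top [[428.01110636   0.         248.1367384 ]
 [  0.         428.01110636 186.35146476]
 [  0.           0.           1.        ]] [ 0.42802452 -0.08888573  1.10335796] [ 0.7133659  -0.69843469  0.03918895 -0.04197981]
```

View pics/top0.png

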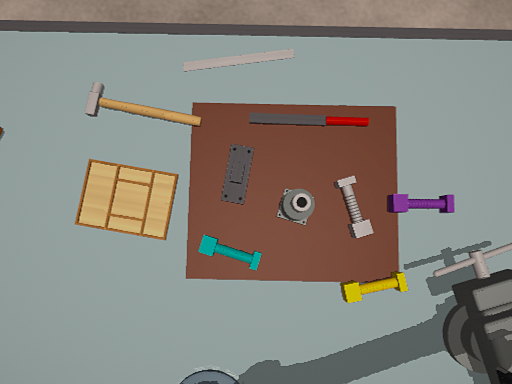

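View pics/scene0.png

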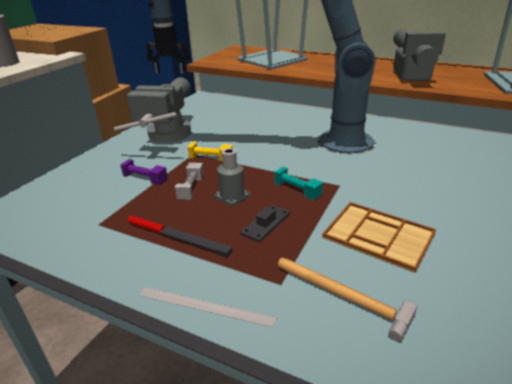

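The top view shows the tray at (128,200) with its wide pocket on the left and narrow one on the right. The cover is at (237,174), the housing at (297,205) and the grey shaft at (355,207). The scene view shows the same layout: cover (266,222), housing (231,180), shaft (189,180), tray (380,234).

```bash
cat > h.py <<'E'
import numpy as np,cv2
from scipy.spatial.transform import Rotation as R
def load(n): return dict(np.load(f"pics/{n}.npz"))
def pts(s):
    "world points of every pixel from the depth map"
    v,u=np.indices(s["z_map"].shape); K=s["K"]; z=s["z_map"]
    c=np.stack([(u-K[0,2])/K[0,0]*z,(v-K[1,2])/K[1,1]*z,z],-1)
    return c@R.from_quat(s["attitude"]).as_matrix().T+s["position"]
def plane(s,uv,h):
    "cast pixel rays onto z=h"
    uv=np.atleast_2d(uv).astype(float);K=s["K"]
    c=np.c_[(uv[:,0]-K[0,2])/K[0,0],(uv[:,1]-K[1,2])/K[1,1],np.ones(len(uv))]@R.from_quat(s["attitude"]).as_matrix().T
    return s["position"]+c*((h-s["position"][2])/c[:,2])[:,None]
def rect(p):
    "centre, long-axis yaw deg, sizes mm of the min-area rectangle of world xy points"
    (c,sz,a)=cv2.minAreaRect((p[:,:2]*1000).astype(np.float32))
    if sz[0]<sz[1]: a+=90; sz=sz[::-1]
    return np.round(c,1),round((a+90)%180-90,1),np.round(sz,1)
E
python3 - <<'E'
from h import *
s=load("top0");P=pts(s);im=s["image"];hsv=cv2.cvtColor(im,cv2.COLOR_BGR2HSV)
for n,(u,v) in dict(bench=(60,300),mat=(330,140),tray=(130,205),cover=(237,174),shaft=(355,210),neck=(302,203)).items():
    print(n,im[v,u],hsv[v,u],np.round(P[v,u]*1000,1))
boxes=dict(cover=(215,138,260,210),housing=(272,182,320,230),shaft=(332,170,378,242),tray=(70,155,185,245))
for n,(a,b,c,d) in boxes.items():
    Q=P[b:d,a:c];H=hsv[b:d,a:c]
    m=(H[...,1]>60)&(H[...,0]>10)&(H[...,0]<30) if n=="tray" else (H[...,1]<90)
    m=m&(Q[...,2]>-.01)
    k,l,st,_=cv2.connectedComponentsWithStats(m.astype(np.uint8));i=1+np.argmax(st[1:,4])
    m=l==i; v,u=np.nonzero(m); hs=Q[m][:,2]*1000
    print(n,m.sum(),"heights pct",np.round(np.percentile(hs,[2,10,50,90,98]),1))
    for h in {"cover":(.01,),"shaft":(.022,.044),"tray":(.01,),"housing":(.012,)}[n]:
        print("  h",h,*rect(plane(s,np.c_[u+a,v+b],h)))
    if n in("cover","housing"):
        hi=(Q[...,2]>(.03 if n=="cover" else .125)) & m; print("  top",*rect(Q[hi]),hi.sum(),Q[hi].mean(0))
E
```

```text
bench [156 158 144] [ 86  23 158] [256.9 385.   -0.4]
mat [ 54  70 117] [  8 137 117] [ 682.6 -295.8   -1.5]
tray [111 168 204] [ 18 116 204] [500.  219.4   5.7]
cover [82 81 87] [175  18  87] [581.  -54.8  41.6]
shaft [145 150 159] [ 11  22 159] [ 497.4 -351.    35.7]
neck [32 34 36] [15 28 36] [ 503.1 -204.9  149.6]
cover 1343 heights pct [ 3.4  6.9 10.1 37.1 39.9]
  h 0.01 [587.2 -53.6] -9.1 [149.3  60.8]
  top [519.6 -61. ] 5.5 [187.6  38. ] 245 [ 0.58360741 -0.05538792  0.0590216 ]
housing 1027 heights pct [  2.1  11.3  98.7 150.1 151.9]
  h 0.012 [ 509.2 -208.7] -16.2 [87.  86.5]
  top [ 504.4 -203.8] -87.8 [38.8 38.2] 273 [ 0.50459231 -0.20323907  0.14863097]
shaft 902 heights pct [-0.8 18.4 34.7 45.3 47.2]
  h 0.022 [ 507.  -349.7] 18.4 [154.5  56. ]
  h 0.044 [ 505.4 -344.4] 18.4 [151.4  54.9]
tray 6150 heights pct [ 1.4  3.1  6.3 13.8 16.4]
  h 0.01 [515.5 228.5] 81.4 [235.8 172.5]
```

Run:
```python
from h import *
im=load("top0")["image"]
cv2.imwrite("pics/c1.png",cv2.resize(im[130:260,70:385],None,fx=2.5,fy=2.5,interpolation=cv2.INTER_CUBIC))
```

```text
(no output)
```

View pics/c1.png

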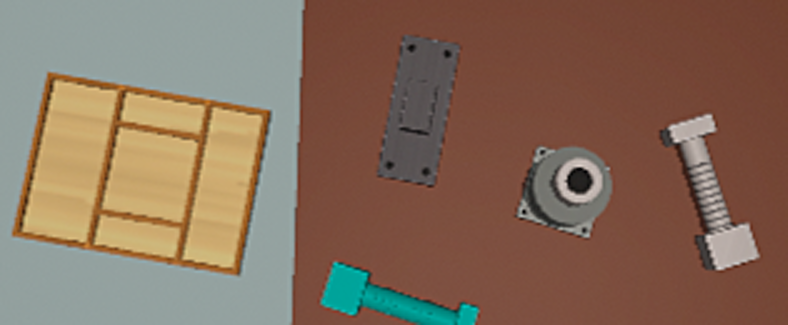

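The crop confirms the wide pocket is on the left (+y). The housing foot is turned about 16° and its near-side edge is visible from (520,215) to (590,236). The shaft's blocks are at (690,130) and (727,247). I'll refine using the second view.

Run:
```python
from h import *
near={"cover boss":((585,-54),.1,(.033,.045)),"cover plate":((585,-54),.1,(.006,.014)),"neck":((504,-204),.05,(.13,.16)),"blocks":((505,-346),.1,(.038,.052)),"bar":((505,-346),.035,(.026,.04)),"strips":((515,228),.16,(.0115,.018))}
for n in("top0","scene0"):
    s=load(n);P=pts(s);hsv=cv2.cvtColor(s["image"],cv2.COLOR_BGR2HSV)
    for k,(c,r,(a,b)) in near.items():
        m=(np.hypot(P[...,0]-c[0]/1e3,P[...,1]-c[1]/1e3)<r)&(P[...,2]>a)&(P[...,2]<b)
        m=cv2.morphologyEx(m.astype(np.uint8),cv2.MORPH_OPEN,np.ones((2,2)))>0 if k!="strips" else m
        if k=="strips": m&=(hsv[...,0]<30)&(hsv[...,1]>90)
        if m.sum()<8: print(n,k,"few");continue
        q=P[m]*1000
        print(n,k,m.sum(),"mean",np.round(q.mean(0),1),"rect",*rect(q/1000))
    # shaft by bright colour, blocks
    m=(np.hypot(P[...,0]-.505,P[...,1]+.346)<.1)&(P[...,2]>.036)&(P[...,2]<.055)
    k,l,st,_=cv2.connectedComponentsWithStats(m.astype(np.uint8))
    for i in range(1,k):
        if st[i,4]>20: q=P[l==i]; print("  block",st[i,4],np.round(np.median(q,0)*1e3,1),*rect(q))
s=load("top0");hsv=cv2.cvtColor(s["image"],cv2.COLOR_BGR2HSV)
m=np.zeros((384,512),np.uint8);m[182:230,272:320]=(hsv[182:230,272:320,1]<90)
P=pts(s);f=(m>0)&(P[...,2]<.03)&(P[...,2]>.004); v,u=np.nonzero(f)
print("foot",f.sum(),*rect(plane(s,np.c_[u,v],.012)))
# tray corners on rim plane
H=hsv;m=((H[...,1]>60)&(H[...,0]>10)&(H[...,0]<30)).astype(np.uint8);m[:, :70]=0;m[:,185:]=0;m[:155]=0;m[245:]=0
v,u=np.nonzero(m);print("tray rim",*rect(plane(s,np.c_[u,v],.014)))
```

```text
top0 cover boss 237 mean [585.  -57.3  34.6] rect [586.7 -57.1] -9.2 [50.1 28.7]
top0 cover plate 990 mean [582.  -57.7  14. ] rect [545.5 -55.5] -2.0 [232.4  75.1]
top0 neck 268 mean [ 502.8 -206.5  144.6] rect [ 503.3 -209.6] 88.5 [45.2 36.3]
top0 blocks 388 mean [ 485.7 -357.5   44.6] rect [ 463.6 -239.1] -71.3 [307.3 153.4]
top0 bar 231 mean [ 502.5 -351.1   34.4] rect [ 483.9 -228.9] -81.1 [293.9  67.5]
top0 strips 1058 mean [513.3 226.3  14.1] rect [515.5 227.5] 81.4 [235.5 171.8]
  block 136 [ 568.7 -329.5   43.2] [ 567.7 -329.4] -72.6 [43.5 19.8]
  block 271 [ 452.5 -366.4   43.7] [ 451.9 -367.6] -71.8 [43.9 36.3]
scene0 cover boss 152 mean [595.  -52.4  37.1] rect [590.7 -53.5] -11.2 [52.8 27.4]
scene0 cover plate 566 mean [609.6 -48.1  11.1] rect [953.2  87.2] 21.3 [924.9 124.7]
scene0 neck 165 mean [ 511.1 -201.6  140.2] rect [808.4 -29.2] 30.2 [1300.5   37.3]
scene0 blocks 177 mean [ 508.1 -348.1   41.2] rect [ 479.2 -360.2] 18.1 [216.3  42. ]
scene0 bar 86 mean [ 507.4 -345.7   30.8] rect [ 506.4 -347.6] 16.7 [76.6 14.3]
scene0 strips 975 mean [533.7 228.5  14.1] rect [519.8 225.5] 81.7 [233.1 175.1]
  block 115 [ 461.3 -366.6   44.2] [ 456.8 -369.1] -68.7 [45.2 41.8]
  block 92 [ 575.4 -329.2   44.1] [ 565.7 -333. ] -68.0 [43.3 35. ]
foot 172 [ 505.3 -203.6] -15.3 [76.7 75.9]
tray rim [515.2 227.3] 81.4 [235.  171.9]
```

```bash
cat > go.py <<'E'
"print turn (5 deg units) and shift in tool axes to a target: go.py x y z yaw_deg (mm), tool down"
import sys
from h import *
from cell import bot
o=bot.observe();x,y,z,w=map(float,sys.argv[1:5])
Rt=R.from_quat(o["tcp_rot"]);G=R.from_euler("z",w,degrees=True)*R.from_euler("x",180,degrees=True)
print("turn",np.round((Rt.inv()*G).as_rotvec(degrees=True)/5,2),"shift",np.round(Rt.inv().apply(np.array([x,y,z])/1e3-o["tool_pos"]),4))
print("now",np.round(o["tool_pos"]*1e3,1),"t",round(o["clock"],2),"F",np.round(o["contact_force"],1),"open",round(o["opening"]*1e3,1),"grip",round(float(o["grasp_force"]),1))
E
python3 -m handwheel '[[0,0,0,0.27,-0.21,0,0],[0,0,0,0.27,-0.21,0,0],[0,0,0,0.27,-0.21,0,0],[0,0,0,0.27,-0.21,0,0],[0,0,0,0.27,-0.21,0,0],[0,0,0,0.27,-0.21,0,0],[0,0,0,0.27,-0.21,0,0],[0,0,0,0.27,-0.21,0,0],[0,0,0,0.27,-0.21,0,0]]' 60; python3 go.py 587 -55 160 -9.1
```

```text
clock: 0.85
tool_pos: [0.3947, -0.3302, 0.239]
tcp_rot: [0.987, 0.158, 0.001, -0.002]
contact_force: [0.7, 1.1, -0.4]
opening: 0.0856
grasp_force: 0.0
turn [-0.05 -0.03  5.45] shift [ 0.2682 -0.2013  0.0806]
now [ 394.7 -330.2  239. ] t 0.85 F [ 0.7  1.1 -0.4] open 85.6 grip 0.0
```

```bash
python3 -m handwheel '[[0,0,1.3,0.268,-0.201,0,0],[0,0,2.6,0.268,-0.201,0,0],[0,0,3.9,0.268,-0.201,0,0],[0,0,5.4,0.268,-0.201,0,0],[0,0,5.4,0.268,-0.201,0,0],[0,0,5.4,0.268,-0.201,0,0],[0,0,5.4,0.268,-0.201,0.05,0],[0,0,5.4,0.268,-0.201,0.08,0],[0,0,5.4,0.268,-0.201,0.1,0],[0,0,5.4,0.268,-0.201,0.1,0]]'; python3 go.py 587 -55 21 -9.1
python3 - <<'E'
from cell import bot
import cv2,numpy as np
s=bot.snapshot("wrist");cv2.imwrite("pics/w1.png",s["image"]);np.savez("pics/w1.npz",**s);print(s["T_tool_cam"],s["K"])
E
```

```text
clock: 1.68
tool_pos: [0.5843, -0.0617, 0.1355]
tcp_rot: [0.997, -0.08, -0.002, -0.001]
contact_force: [-0.9, 1.0, -0.3]
opening: 0.0858
grasp_force: 0.0
turn [-0.03  0.05 -0.03] shift [ 0.0021 -0.0068  0.1146]
now [584.3 -61.7 135.5] t 1.68 F [-0.9  1.  -0.3] open 85.8 grip 0.0
[[-7.35366980e-04 -9.63568483e-01 -2.67460721e-01  6.78256223e-02]
 [ 9.99999200e-01 -9.83889714e-04  7.95177428e-04 -1.57658231e-04]
 [-1.02935976e-03 -2.67459922e-01  9.63568436e-01 -1.33881324e-01]
 [ 0.00000000e+00  0.00000000e+00  0.00000000e+00  1.00000000e+00]] [[297.31863964   0.         256.56316846]
 [  0.         297.31863964 194.47512697]
 [  0.           0.           1.        ]]
```

View pics/w1.png

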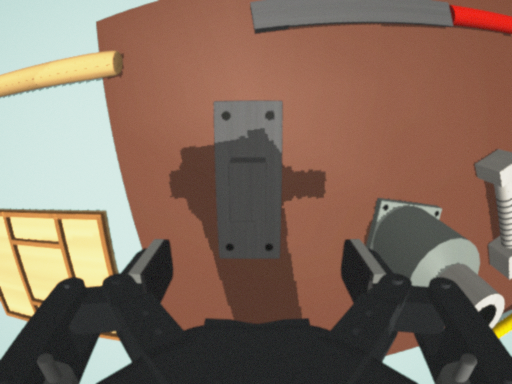

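Wrist view: the plate is centred at u≈248 (edges 214–283), with the fingers' middle at ≈257, so the cover sits about 7 mm toward tool −y. That agrees with the computed offset. I'll check whether this is only lag.

```bash
python3 -m handwheel '[[0,0,0,0,0,0.03,0],[0,0,0,0,0,0.05,0],[0,0,0,0,0,0.05,0]]'; python3 go.py 587 -55 21 -9.1
```

```text
clock: 1.98
tool_pos: [0.5806, -0.0674, 0.0849]
tcp_rot: [0.997, -0.083, -0.005, 0.0]
contact_force: [-0.7, 0.1, -0.3]
opening: 0.0853
grasp_force: 0.0
turn [ 0.02  0.11 -0.09] shift [ 0.0049 -0.0134  0.0638]
now [580.6 -67.4  84.9] t 1.98 F [-0.7  0.1 -0.3] open 85.3 grip 0.0
```

```bash
python3 -m handwheel '[[0,0,0,0.005,-0.013,0.015,0],[0,0,0,0.005,-0.013,0.03,0],[0,0,0,0.005,-0.013,0.03,0],[0,0,0,0.005,-0.013,0.03,0]]'; python3 go.py 587 -55 21 -9.1; python3 go.py 587 -55 21 -9.1;python3 - <<'E'
from cell import bot
import cv2,numpy as np
s=bot.snapshot("wrist");cv2.imwrite("pics/w2.png",s["image"]);
E
python3 go.py 587 -55 21 -9.1
```

```text
clock: 2.32
tool_pos: [0.5916, -0.0555, 0.0599]
tcp_rot: [0.997, -0.084, -0.0, 0.0]
contact_force: [-0.3, 0.8, -0.4]
opening: 0.0853
grasp_force: 0.0
turn [ 0.01  0.01 -0.1 ] shift [-0.0046  0.0002  0.0389]
now [591.6 -55.5  59.9] t 2.32 F [-0.3  0.8 -0.4] open 85.3 grip 0.0
turn [ 0.01  0.01 -0.1 ] shift [-0.0046  0.0002  0.0389]
now [591.6 -55.5  59.9] t 2.32 F [-0.3  0.8 -0.4] open 85.3 grip 0.0
turn [ 0.01 -0.01 -0.1 ] shift [-0.0055  0.0001  0.0396]
now [592.4 -55.8  60.6] t 2.37 F [ 0.6 -0.8  0.9] open 85.2 grip 0.0
```

View pics/w2.png

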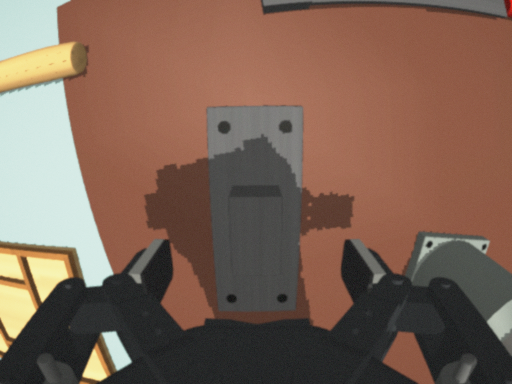

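The plate is centred (207–303, middle 255) and square to the fingers. I'll descend and grip.

```bash
python3 -m handwheel '[[0,0,0,-0.005,0,0.02,0],[0,0,0,-0.005,0,0.03,0],[0,0,0,-0.005,0,0.036,0],[0,0,0,-0.005,0,0.036,0],[0,0,0,-0.005,0,0.036,0],[0,0,0,-0.005,0,0.036,0]]' 60; python3 go.py 587 -55 21 -9.1; python3 -m handwheel '[[0,0,0,0,0,0,1],[0,0,0,0,0,0,1],[0,0,0,0,0,0,1],[0,0,0,0,0,0,1],[0,0,0,0,0,0,1],[0,0,0,0,0,0,1]]' 60;python3 go.py 587 -55 21 -9.1
```

```text
clock: 2.87
tool_pos: [0.5879, -0.0538, 0.0241]
tcp_rot: [0.997, -0.083, 0.001, -0.0]
contact_force: [-0.3, 0.7, -0.2]
opening: 0.0853
grasp_force: 0.0
turn [-0.   -0.02 -0.09] shift [-0.0007  0.0013  0.0031]
now [587.9 -53.8  24.1] t 2.87 F [-0.3  0.7 -0.2] open 85.3 grip 0.0
clock: 3.37
tool_pos: [0.5876, -0.0537, 0.0237]
tcp_rot: [0.997, -0.083, 0.001, -0.0]
contact_force: [0.4, -0.1, 2.3]
opening: 0.029
grasp_force: 61.3
turn [-0.   -0.01 -0.09] shift [-0.0004  0.0014  0.0027]
now [587.6 -53.7  23.7] t 3.37 F [ 0.4 -0.1  2.3] open 29.0 grip 61.3
```

```bash
python3 -m handwheel '[[0,0,0,0,0,-0.02,1],[0,0,0,0,0,-0.05,1],[0,0,0,0,0,-0.08,1],[0,0,0,0,0,-0.08,1],[0,0,0,0,0,-0.08,1]]';python3 go.py 526.7 302.6 100 -8.6
```

```text
clock: 3.78
tool_pos: [0.5884, -0.0537, 0.1048]
tcp_rot: [0.997, -0.083, 0.002, 0.0]
contact_force: [-0.4, -0.8, -3.8]
opening: 0.0289
grasp_force: 60.8
turn [-0.   -0.04 -0.19] shift [-0.1199 -0.3412  0.0044]
now [588.4 -53.7 104.8] t 3.78 F [-0.4 -0.8 -3.8] open 28.9 grip 60.8
```

```bash
python3 -m handwheel '[[0,0,0,-0.013,-0.038,0,1],[0,0,0,-0.026,-0.075,0,1],[0,0,-0.2,-0.04,-0.113,0,1],[0,0,-0.2,-0.053,-0.15,0,1],[0,0,-0.2,-0.066,-0.19,0,1],[0,0,-0.2,-0.08,-0.228,0,1],[0,0,-0.2,-0.093,-0.265,0,1],[0,0,-0.2,-0.106,-0.303,0,1],[0,0,-0.2,-0.115,-0.328,0,1],[0,0,-0.2,-0.12,-0.341,0,1]]';python3 -m handwheel '[[0,0,0,0,0,0.01,1],[0,0,0,0,0,0.01,1],[0,0,0,0,0,0.01,1],[0,0,0,0,0,0.01,1]]'; python3 go.py 526.7 302.6 40 -8.6
python3 - <<'E'
from cell import bot
import cv2,numpy as np
o=bot.observe();s=bot.snapshot("wrist");cv2.imwrite("pics/w3.png",s["image"]);np.savez("pics/w3.npz",p=o["tool_pos"],q=o["tcp_rot"],**s)
s=bot.snapshot("top");cv2.imwrite("pics/t3.png",s["image"]);np.savez("pics/t3.npz",**s)
E
```

```text
clock: 4.62
tool_pos: [0.5207, 0.308, 0.101]
tcp_rot: [0.997, -0.071, -0.003, -0.001]
contact_force: [-0.2, 0.8, -2.6]
opening: 0.0283
grasp_force: 60.6
clock: 4.95
tool_pos: [0.5259, 0.2982, 0.0918]
tcp_rot: [0.997, -0.077, -0.001, 0.002]
contact_force: [0.6, 0.1, -2.8]
opening: 0.0289
grasp_force: 60.6
turn [ 0.05  0.01 -0.04] shift [ 0.0002 -0.0047  0.0518]
now [525.9 298.2  91.8] t 4.95 F [ 0.6  0.1 -2.8] open 28.9 grip 60.6
```

View pics/w3.png

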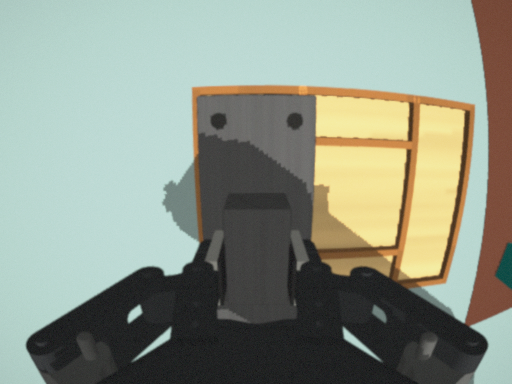

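The wrist view shows the cover hanging over the wide pocket. Tray rim corners are at about (193,88), (475,105) and (446,283). I'll cast these to check the tray pose.

```bash
cat >> h.py <<'E'
def wray(s,uv,h):
    "fisheye wrist pixels onto world plane z=h"
    d=np.atleast_2d(uv)-s["K"][:2,2]; r=np.linalg.norm(d,axis=1,keepdims=True); t=r/s["K"][0,0]
    T=s["T_tool_cam"]; Rw=R.from_quat(s["q"]).as_matrix()
    c=np.c_[d/r*np.sin(t),np.cos(t)]@(Rw@T[:3,:3]).T; o=Rw@T[:3,3]+s["p"]
    return o+c*((h-o[2])/c[:,2])[:,None]
def inv_tray(p,c=(515.3,227.5),a=-8.6): return (R.from_euler("z",-a,degrees=True).apply(np.c_[p[:,:2]*1e3-c,0*p[:,0]]))[:,:2]
E
python3 - <<'E'
from h import *
s=load("w3");p=wray(s,[(193,88),(475,105),(446,283)],.014)
print(np.round(p*1e3,1),"tray frame",np.round(inv_tray(p),1),"expect 86,117  86,-117  -86,-117")
z=s["p"][2]-.0237
p=wray(s,[(197,95),(315,96),(197,135),(315,140)],z+.01);print("plate",np.round(p*1e3,1),np.round(inv_tray(p),1))
E
```

```text
[[619.1 329.   14. ]
 [584.4  99.   14. ]
 [415.2 124.5  14. ]] tray frame [[  87.5  115.9]
 [  87.6 -116.7]
 [ -83.5 -116.8]] expect 86,117  86,-117  -86,-117
plate [[607.4 315.3  78.1]
 [597.9 257.8  78.1]
 [587.6 318.8  78.1]
 [575.9 260.8  78.1]] [[ 77.9 100.6]
 [ 77.1  42.3]
 [ 57.8 101.1]
 [ 55.   41.9]]
```

```bash
python3 -m handwheel '[[0,0,0,0,-0.005,0.01,1],[0,0,0,0,-0.005,0.02,1],[0,0,0,0,-0.005,0.03,1],[0,0,0,0,-0.005,0.03,1],[0,0,0,0,-0.005,0.03,1],[0,0,0,0,-0.005,0.03,1]]';python3 go.py 527 302.6 31 -8.6
```

```text
clock: 5.55
tool_pos: [0.5257, 0.3074, 0.0629]
tcp_rot: [0.997, -0.074, -0.0, 0.0]
contact_force: [-0.6, 0.1, -2.5]
opening: 0.0287
grasp_force: 60.6
turn [0.   0.01 0.02] shift [0.002  0.0045 0.0319]
now [525.7 307.4  62.9] t 5.55 F [-0.6  0.1 -2.5] open 28.7 grip 60.6
```

```bash
python3 -m handwheel '[[0,0,0,0.002,0.0045,0.008,1],[0,0,0,0.002,0.0045,0.012,1],[0,0,0,0.002,0.0045,0.012,1],[0,0,0,0.002,0.0045,0.012,1],[0,0,0,0.002,0.0045,0.012,1],[0,0,0,0.002,0.0045,0.012,1],[0,0,0,0.002,0.0045,0.012,1]]';python3 go.py 527 302.6 31 -8.6
```

```text
clock: 6.13
tool_pos: [0.5274, 0.303, 0.0516]
tcp_rot: [0.997, -0.074, 0.0, -0.0]
contact_force: [0.3, 0.7, -2.8]
opening: 0.029
grasp_force: 60.6
turn [-0.01 -0.01  0.02] shift [-0.0004  0.0005  0.0206]
now [527.4 303.   51.6] t 6.13 F [ 0.3  0.7 -2.8] open 29.0 grip 60.6
```

```bash
python3 -m handwheel '[[0,0,0,0,0,0.005,1],[0,0,0,0,0,0.01,1],[0,0,0,0,0,0.014,1],[0,0,0,0,0,0.017,1],[0,0,0,0,0,0.019,1],[0,0,0,0,0,0.0205,1],[0,0,0,0,0,0.0205,1],[0,0,0,0,0,0.0205,1],[0,0,0,0,0,0.0205,1]]';python3 go.py 527 302.6 30 -8.6
```

```text
clock: 6.88
tool_pos: [0.5275, 0.3028, 0.031]
tcp_rot: [0.997, -0.074, 0.0, -0.0]
contact_force: [0.1, -0.7, -2.5]
opening: 0.029
grasp_force: 60.6
turn [-0.   -0.    0.01] shift [-0.0004  0.0003  0.001 ]
now [527.5 302.8  31. ] t 6.88 F [ 0.1 -0.7 -2.5] open 29.0 grip 60.6
```

```bash
python3 -m handwheel '[[0,0,0,0,0,0.001,1],[0,0,0,0,0,0.002,1],[0,0,0,0,0,0.002,1],[0,0,0,0,0,0.002,1]]';python3 go.py 527 302.6 30 -8.6; python3 -m handwheel '[[0,0,0,0,0,0,0],[0,0,0,0,0,0,0],[0,0,0,0,0,0,0],[0,0,0,0,0,-0.03,0],[0,0,0,0,0,-0.06,0],[0,0,0,0,0,-0.1,0],[0,0,0,0,0,-0.14,0],[0,0,0,0,0,-0.18,0],[0,0,0,0,0,-0.19,0],[0,0,0,0,0,-0.19,0]]'; python3 go.py 506 -350 220 18.3
python3 - <<'E'
from cell import bot
import cv2,numpy as np
from h import *
o=bot.observe();s=bot.snapshot("wrist");cv2.imwrite("pics/w4.png",s["image"]);np.savez("pics/w4.npz",p=o["tool_pos"],q=o["tcp_rot"],**s)
E
```

```text
clock: 7.22
tool_pos: [0.5277, 0.303, 0.0298]
tcp_rot: [0.997, -0.074, 0.0, -0.0]
contact_force: [-0.9, -1.4, 5.2]
opening: 0.0287
grasp_force: 61.5
turn [-0.   -0.01  0.01] shift [-0.0006  0.0005 -0.0002]
now [527.7 303.   29.8] t 7.22 F [-0.9 -1.4  5.2] open 28.7 grip 61.5
clock: 8.05
tool_pos: [0.5302, 0.3049, 0.2244]
tcp_rot: [0.997, -0.074, 0.005, -0.003]
contact_force: [0.8, 0.8, -0.2]
opening: 0.0855
grasp_force: 0.0
turn [-0.05 -0.12 -5.37] shift [7.330e-02 6.513e-01 6.000e-04]
now [530.2 304.9 224.4] t 8.05 F [ 0.8  0.8 -0.2] open 85.5 grip 0.0
```

View pics/w4.png

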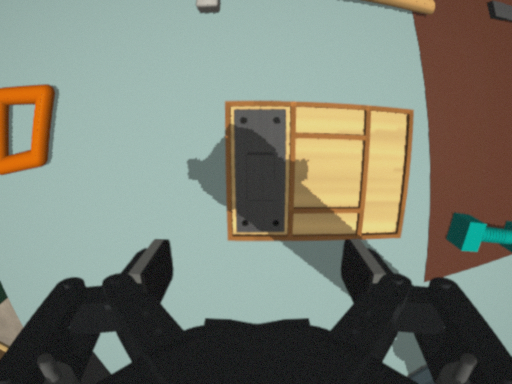

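The cover lies flat in the wide pocket (235–288 × 107–234). Next is the shaft.

```bash
python3 -m handwheel '[[0,0,0,0.005,0.04,0,0],[0,0,0,0.01,0.08,0,0],[0,0,0,0.015,0.12,0,0],[0,0,0,0.02,0.16,0,0],[0,0,0,0.025,0.2,0,0],[0,0,0,0.03,0.24,0,0],[0,0,0,0.035,0.28,0,0],[0,0,0,0.04,0.32,0,0],[0,0,0,0.042,0.36,0,0],[0,0,0,0.045,0.39,0,0]]'; python3 go.py 498.4 -352.2 200 18.3;  python3 - <<'E'
from h import *
s=load("w4");p=wray(s,[(226,101),(413,110),(400,237),(229,240)],.014)
print("tray frame",np.round(inv_tray(p),1),"expect +-86,+-117")
p=wray(s,[(234,107),(287,109),(285,234),(234,233)],.016);print("cover",np.round(inv_tray(p),1),inv_tray(p).mean(0))
E
```

```text
clock: 8.93
tool_pos: [0.5109, -0.0941, 0.2158]
tcp_rot: [0.997, -0.076, -0.003, 0.001]
contact_force: [0.9, 0.2, 0.3]
opening: 0.0853
grasp_force: 0.0
turn [ 0.    0.07 -5.41] shift [0.027  0.257  0.0161]
now [510.9 -94.1 215.8] t 8.93 F [0.9 0.2 0.3] open 85.3 grip 0.0
tray frame [[  88.2  115.1]
 [  87.4 -116.2]
 [ -82.5 -116. ]
 [ -82.5  114.9]] expect +-86,+-117
cover [[ 81.  105.8]
 [ 78.8  45.3]
 [-73.2  44.5]
 [-72.  108.1]] [ 3.66545803 75.93702575]
```

```bash
python3 -m handwheel '[[0,0,-1,0.005,0.04,0,0],[0,0,-2,0.01,0.08,0,0],[0,0,-3,0.015,0.12,0,0],[0,0,-4,0.02,0.16,0,0],[0,0,-5,0.025,0.2,0,0],[0,0,-5.4,0.027,0.235,0,0],[0,0,-5.4,0.027,0.257,0.02,0],[0,0,-5.4,0.027,0.257,0.06,0],[0,0,-5.4,0.027,0.257,0.08,0],[0,0,-5.4,0.027,0.257,0.08,0]]';python3 -m handwheel '[[0,0,0,0,0,0,0],[0,0,0,0,0,0,0],[0,0,0,0,0,0,0]]'; python3 go.py 498.4 -352.2 80 18.3;  python3 - <<'E'
from cell import bot
import cv2,numpy as np
o=bot.observe();s=bot.snapshot("wrist");cv2.imwrite("pics/w5.png",s["image"]);np.savez("pics/w5.npz",p=o["tool_pos"],q=o["tcp_rot"],**s)
E
```

```text
clock: 9.77
tool_pos: [0.4958, -0.3451, 0.1296]
tcp_rot: [0.987, 0.16, -0.007, -0.006]
contact_force: [-0.8, 1.0, -0.9]
opening: 0.0852
grasp_force: 0.0
clock: 10.02
tool_pos: [0.5039, -0.348, 0.1404]
tcp_rot: [0.987, 0.161, 0.001, 0.001]
contact_force: [0.2, 0.2, 0.1]
opening: 0.0854
grasp_force: 0.0
turn [ 0.03 -0.02  0.04] shift [-0.0067  0.0021  0.0604]
now [ 503.9 -348.   140.4] t 10.02 F [0.2 0.2 0.1] open 85.4 grip 0.0
```

View pics/w5.png

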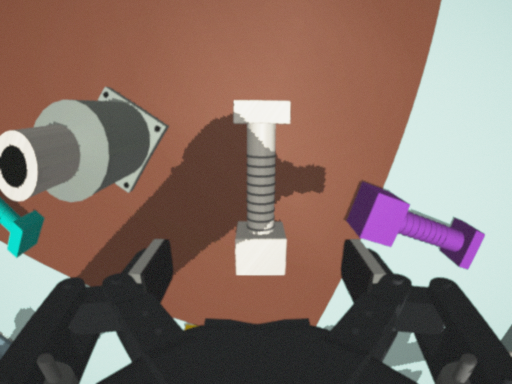

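The shaft lies between the fingers, square to them: bar at u≈261, small block (234–291, 100–124), big block (236–286, 223–275). I'll cast the block edges to fix the centre.

Run:
```python
from h import *
s=load("w5");p=wray(s,[(233.5,100),(291,100),(235.5,275),(286,275)],.044)*1e3
a=(p[0]+p[1])/2;b=(p[2]+p[3])/2;d=a-b
print(np.round(p,1),"centre",(a+b)/2,"len",np.linalg.norm(d),"yaw",np.degrees(np.arctan2(d[1],d[0])))
```

```text
[[ 573.3 -306.5   44. ]
 [ 587.4 -348.2   44. ]
 [ 431.1 -352.8   44. ]
 [ 445.2 -395.7   44. ]] centre [ 509.2508797  -350.80609139   44.        ] len 149.77573514595053 yaw 18.249329627230406
```

```bash
python3 -m handwheel '[[0,0,0,-0.005,0.003,0.03,0],[0,0,0,-0.005,0.003,0.06,0],[0,0,0,-0.005,0.003,0.085,0],[0,0,0,-0.005,0.003,0.09,0],[0,0,0,-0.005,0.003,0.09,0],[0,0,0,-0.005,0.003,0.09,0],[0,0,0,-0.005,0.003,0.09,0],[0,0,0,-0.005,0.003,0.09,0]]'; python3 go.py 500 -352.8 17 18.3
```

```text
clock: 10.73
tool_pos: [0.5006, -0.3533, 0.0513]
tcp_rot: [0.987, 0.161, 0.002, 0.002]
contact_force: [0.2, -0.8, 0.2]
opening: 0.0852
grasp_force: 0.0
turn [ 0.04 -0.03  0.03] shift [-0.0005 -0.0008  0.0343]
now [ 500.6 -353.3   51.3] t 10.73 F [ 0.2 -0.8  0.2] open 85.2 grip 0.0
```

```bash
python3 -m handwheel '[[0,0,0,0,0,0.015,0],[0,0,0,0,0,0.028,0],[0,0,0,0,0,0.034,0],[0,0,0,0,0,0.034,0],[0,0,0,0,0,0.034,0]]' 80; python3 go.py 500 -352.8 17 18.3; python3 -m handwheel '[[0,0,0,0,0,0,1],[0,0,0,0,0,0,1],[0,0,0,0,0,0,1],[0,0,0,0,0,0,1],[0,0,0,0,0,0,1],[0,0,0,0,0,0,1],[0,0,0,0,0,0,1]]' 80;python3 go.py 500 -352.8 17 18.3
```

```text
clock: 11.15
tool_pos: [0.4983, -0.352, 0.0143]
tcp_rot: [0.987, 0.16, -0.0, -0.0]
contact_force: [0.7, 0.3, 0.2]
opening: 0.0855
grasp_force: 0.0
turn [-0.01  0.01  0.03] shift [ 0.0014  0.0013 -0.0027]
now [ 498.3 -352.    14.3] t 11.15 F [0.7 0.3 0.2] open 85.5 grip 0.0
clock: 11.73
tool_pos: [0.4991, -0.3527, 0.0155]
tcp_rot: [0.987, 0.16, 0.0, 0.0]
contact_force: [0.0, 0.8, 4.4]
opening: 0.0217
grasp_force: 78.1
turn [ 0.01 -0.01  0.03] shift [ 0.0008  0.0004 -0.0015]
now [ 499.1 -352.7   15.5] t 11.73 F [0.  0.8 4.4] open 21.7 grip 78.1
```

```bash
python3 -m handwheel '[[0,0,0,0,0,-0.01,1],[0,0,0,0,0,-0.02,1],[0,0,0,0,0,-0.03,1],[0,0,0,0,0,-0.03,1],[0,0,0,0,0,-0.03,1]]';python3 go.py 500 -352.8 100 18.3;python3 - <<'E'
from cell import bot
import cv2,numpy as np
o=bot.observe();s=bot.snapshot("wrist");cv2.imwrite("pics/w6.png",s["image"]);np.savez("pics/w6.npz",p=o["tool_pos"],q=o["tcp_rot"],**s)
E
```

```text
clock: 12.15
tool_pos: [0.4994, -0.3527, 0.0459]
tcp_rot: [0.987, 0.16, 0.001, 0.001]
contact_force: [0.6, 0.3, -3.5]
opening: 0.0216
grasp_force: 78.6
turn [ 0.02 -0.02  0.03] shift [ 0.0006  0.0004 -0.0541]
now [ 499.4 -352.7   45.9] t 12.15 F [ 0.6  0.3 -3.5] open 21.6 grip 78.6
```

View pics/w6.png

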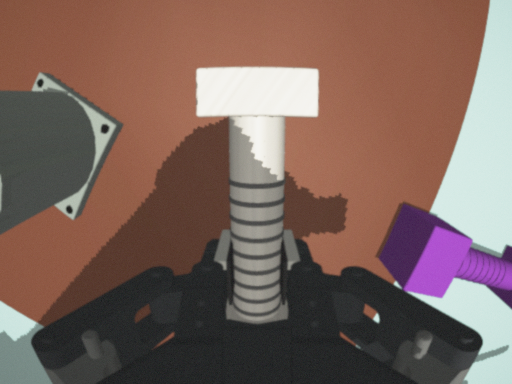

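The shaft is held level (block 196–319, bar centred at 257). I'll carry it high over the housing.

```bash
python3 -m handwheel '[[0,0,0,0,0,-0.03,1],[0,0,0,0,0,-0.07,1],[0,0,0,0,0,-0.11,1],[0,0,0,0,0,-0.15,1],[0,0,0,0,0,-0.18,1],[0,0,0,0,0,-0.2,1],[0,0,0,0,0,-0.2,1],[0,0,0,0,0,-0.2,1],[0,0,0,0,0,-0.2,1]]';python3 go.py 496.1 145.2 245 -8.6
```

```text
clock: 12.95
tool_pos: [0.497, -0.3513, 0.2419]
tcp_rot: [0.987, 0.16, -0.002, -0.002]
contact_force: [0.0, 0.3, -4.5]
opening: 0.0216
grasp_force: 79.2
turn [-0.04  0.05  5.41] shift [ 0.1564 -0.4712 -0.0017]
now [ 497.  -351.3  241.9] t 12.95 F [ 0.   0.3 -4.5] open 21.6 grip 79.2
```

```bash
python3 -m handwheel '[[0,0,0,0.006,-0.02,0,1],[0,0,0,0.018,-0.055,0,1],[0,0,0,0.03,-0.09,0,1],[0,0,0,0.043,-0.128,0,1],[0,0,0,0.055,-0.165,0,1],[0,0,0,0.068,-0.203,0,1],[0,0,0,0.08,-0.24,0,1],[0,0,0,0.093,-0.278,0,1],[0,0,0,0.103,-0.31,0,1],[0,0,0,0.11,-0.33,0,1]]';python3 go.py 496.1 145.2 180 -8.6
```

```text
clock: 13.78
tool_pos: [0.4956, 0.001, 0.2416]
tcp_rot: [0.987, 0.163, -0.003, -0.002]
contact_force: [0.3, 0.1, -4.5]
opening: 0.0214
grasp_force: 79.2
turn [-0.04  0.07  5.48] shift [ 0.0473 -0.1361  0.062 ]
now [495.6   1.  241.6] t 13.78 F [ 0.3  0.1 -4.5] open 21.4 grip 79.2
```

```bash
python3 -m handwheel '[[0,0,0.8,0.01,-0.03,0,1],[0,0,1.6,0.02,-0.06,0,1],[0,0,2.4,0.03,-0.09,0,1],[0,0,3.2,0.04,-0.115,0,1],[0,0,4,0.045,-0.13,0.02,1],[0,0,4.8,0.047,-0.136,0.04,1],[0,0,5.4,0.047,-0.136,0.07,1],[0,0,5.4,0.047,-0.136,0.1,1],[0,0,5.4,0.047,-0.136,0.12,1],[0,0,5.4,0.047,-0.136,0.12,1]]';python3 -m handwheel '[[0,0,0,0,0,0,1],[0,0,0,0,0,0,1],[0,0,0,0,0,0,1],[0,0,0,0,0,0,1]]';python3 go.py 496.1 145.2 80 -8.6
python3 - <<'E'
from cell import bot
import cv2,numpy as np
o=bot.observe();s=bot.snapshot("wrist");cv2.imwrite("pics/w7.png",s["image"]);np.savez("pics/w7.npz",p=o["tool_pos"],q=o["tcp_rot"],**s)
E
```

```text
clock: 14.62
tool_pos: [0.4927, 0.1372, 0.1169]
tcp_rot: [0.997, -0.074, -0.008, 0.003]
contact_force: [-2.0, -1.0, -4.5]
opening: 0.0217
grasp_force: 79.2
clock: 14.95
tool_pos: [0.5014, 0.1399, 0.1265]
tcp_rot: [0.997, -0.074, 0.002, -0.001]
contact_force: [0.3, 0.3, -3.9]
opening: 0.0217
grasp_force: 79.2
turn [-0.02 -0.04  0.01] shift [-0.0062 -0.0044  0.0465]
now [501.4 139.9 126.5] t 14.95 F [ 0.3  0.3 -3.9] open 21.7 grip 79.2
```

```bash
python3 -m handwheel '[[0,0,0,-0.006,-0.0045,0.02,1],[0,0,0,-0.006,-0.0045,0.04,1],[0,0,0,-0.006,-0.0045,0.055,1],[0,0,0,-0.006,-0.0045,0.06,1],[0,0,0,-0.006,-0.0045,0.06,1],[0,0,0,-0.006,-0.0045,0.06,1],[0,0,0,-0.006,-0.0045,0.06,1],[0,0,0,-0.006,-0.0045,0.06,1]]';python3 go.py 496.1 145.2 23 -8.6
python3 - <<'E'
from cell import bot
from h import *
o=bot.observe();s=bot.snapshot("wrist");cv2.imwrite("pics/w8.png",s["image"]);s.update(p=o["tool_pos"],q=o["tcp_rot"]);np.savez("pics/w8.npz",**s)
hsv=cv2.cvtColor(s["image"],cv2.COLOR_BGR2HSV)
# row scans: runs of darker wood strips and white shaft block
for v in (60,75,90,105,120):
    cl=["w" if (x[1]<50 and x[2]>150) else "S" if (x[0]<16 and x[1]>130 and x[2]>100) else "." for x in hsv[v]]
    r=[];st=0
    for i in range(1,512):
        if cl[i]!=cl[i-1]:
            if i-st>2: r.append((cl[i-1],st,i-1))
            st=i
    r.append((cl[-1],st,511));print(v,r)
E
```

```text
clock: 15.67
tool_pos: [0.4961, 0.1452, 0.0662]
tcp_rot: [0.997, -0.075, 0.001, -0.001]
contact_force: [0.2, 0.2, -4.3]
opening: 0.0213
grasp_force: 79.4
turn [-0.01 -0.03  0.01] shift [-0.0002  0.0001  0.0432]
now [496.1 145.2  66.2] t 15.67 F [ 0.2  0.2 -4.3] open 21.3 grip 79.4
60 [('w', 0, 344), ('.', 345, 357), ('.', 359, 376), ('.', 378, 386), ('.', 388, 414), ('.', 417, 427), ('.', 432, 436), ('.', 448, 458), ('.', 462, 464), ('.', 471, 473), ('S', 476, 479), ('S', 485, 490), ('S', 492, 505), ('S', 507, 511)]
75 [('w', 0, 161), ('.', 162, 174), ('S', 175, 195), ('w', 197, 346), ('.', 347, 391), ('.', 393, 404), ('.', 406, 429), ('.', 431, 434), ('.', 437, 447), ('.', 462, 465), ('.', 467, 469), ('.', 474, 477), ('S', 478, 480), ('S', 486, 489), ('S', 491, 497), ('S', 501, 511)]
90 [('w', 0, 53), ('.', 54, 58), ('S', 59, 107), ('.', 108, 196), ('w', 197, 348), ('.', 349, 387), ('.', 389, 400), ('.', 402, 442), ('S', 448, 451), ('.', 454, 456), ('.', 461, 463), ('S', 468, 471), ('.', 472, 476), ('S', 477, 482), ('S', 491, 495), ('S', 497, 508), ('S', 510, 511)]
105 [('w', 0, 8), ('S', 10, 19), ('.', 20, 79), ('S', 80, 85), ('.', 86, 196), ('w', 197, 350), ('.', 351, 412), ('.', 414, 420), ('.', 422, 427), ('.', 429, 440), ('.', 447, 450), ('.', 452, 460), ('S', 475, 477), ('.', 483, 485), ('S', 488, 508), ('S', 510, 511)]
120 [('w', 0, 9), ('S', 11, 14), ('.', 15, 78), ('S', 79, 86), ('.', 87, 204), ('S', 205, 213), ('.', 214, 231), ('w', 232, 284), ('.', 285, 298), ('S', 299, 307), ('w', 309, 352), ('.', 353, 384), ('.', 386, 432), ('.', 434, 436), ('.', 440, 450), ('.', 452, 454), ('.', 456, 459), ('.', 462, 464), ('S', 469, 472), ('S', 480, 485), ('.', 486, 490), ('.', 493, 496), ('S', 500, 504), ('.', 507, 509), ('S', 510, 511)]
```

View pics/w8.png

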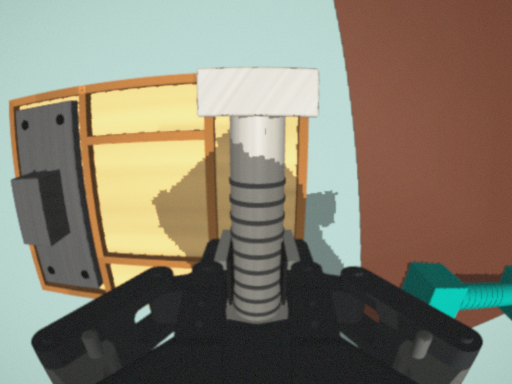

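The shaft is centred between the strips: inner edges at 213 and 299 on row 120, bar 232–284. I'll lower it and release.

```bash
python3 - <<'E'
from h import *
s=load("w8");print(np.round(inv_tray(wray(s,[(205,120),(213,120),(299,120),(307,120),(79,120),(86,120)],.014)),1))
E
python3 -m handwheel '[[0,0,0,0,0,0.012,1],[0,0,0,0,0,0.024,1],[0,0,0,0,0,0.032,1],[0,0,0,0,0,0.038,1],[0,0,0,0,0,0.042,1],[0,0,0,0,0,0.042,1],[0,0,0,0,0,0.042,1],[0,0,0,0,0,0.042,1]]';python3 go.py 496.1 145.2 21.5 -8.6
```

```text
[[  58.   -51.9]
 [  57.9  -56.9]
 [  57.9 -110.6]
 [  58.  -115.7]
 [  63.9   40.6]
 [  63.3   34.4]]
clock: 16.38
tool_pos: [0.4948, 0.1449, 0.0226]
tcp_rot: [0.997, -0.074, 0.0, -0.0]
contact_force: [0.2, 0.1, -4.2]
opening: 0.0218
grasp_force: 79.6
turn [-0.   -0.    0.01] shift [ 0.0013 -0.0005  0.0011]
now [494.8 144.9  22.6] t 16.38 F [ 0.2  0.1 -4.2] open 21.8 grip 79.6
```

```bash
python3 -m handwheel '[[0,0,0,0.001,0,0.001,1],[0,0,0,0.001,0,0.002,1],[0,0,0,0.001,0,0.002,1],[0,0,0,0.001,0,0.002,1]]';python3 go.py 496.1 145.2 21.5 -8.6;python3 -m handwheel '[[0,0,0,0,0,0,0.55],[0,0,0,0,0,0,0.55],[0,0,0,0,0,0,0.55],[0,0,0,0,0,-0.01,0.55],[0,0,0,0,0,-0.03,0.55],[0,0,0,0,0,-0.07,0.3],[0,0,0,0,0,-0.11,0],[0,0,0,0,0,-0.15,0],[0,0,0,0,0,-0.19,0],[0,0,0,0,0,-0.21,0]]'; python3 go.py 505 -203.5 240 -15.3
python3 - <<'E'
from cell import bot
from h import *
o=bot.observe();s=bot.snapshot("wrist");s.update(p=o["tool_pos"],q=o["tcp_rot"]);np.savez("pics/w9.npz",**s)
s=bot.snapshot("scene");np.savez("pics/s9.npz",**s);P=pts(s)
Q=inv_tray(P.reshape(-1,3));z=P[...,2].ravel()*1e3;hsv=cv2.cvtColor(s["image"],cv2.COLOR_BGR2HSV).reshape(-1,3)
m=(abs(Q[:,0])<90)&(abs(Q[:,1]+84)<35)&(z<70)&(z>20)&(hsv[:,1]<60)
print("shaft tray frame",m.sum(),rect(np.c_[Q[m]/1e3,z[m]]),"z pct",np.percentile(z[m],[50,90,98]))
b=m&(z>44);print("blocks z",np.median(z[b&(Q[:,0]>40)]),np.median(z[b&(Q[:,0]<-40)]))
E
```

```text
clock: 16.72
tool_pos: [0.4961, 0.1448, 0.0215]
tcp_rot: [0.997, -0.074, 0.0, 0.0]
contact_force: [-1.2, 0.1, 3.9]
opening: 0.0213
grasp_force: 80.1
turn [ 0.   -0.01  0.01] shift [-0.     -0.0004  0.    ]
now [496.1 144.8  21.5] t 16.72 F [-1.2  0.1  3.9] open 21.3 grip 80.1
clock: 17.55
tool_pos: [0.4983, 0.146, 0.2373]
tcp_rot: [0.997, -0.074, 0.005, -0.001]
contact_force: [0.6, 0.2, -0.3]
opening: 0.0853
grasp_force: 0.0
turn [-0.05 -0.1   1.36] shift [ 0.0583  0.3447 -0.0034]
now [498.3 146.  237.3] t 17.55 F [ 0.6  0.2 -0.3] open 85.3 grip 0.0
shaft tray frame 691 (array([  3.6, -86.7]), -0.2, array([157.,  45.])) z pct [40.87443041 50.87413783 52.05590961]
blocks z 49.952301436869405 50.42173784675319
```

Both shaft blocks sit at 50 mm, so the shaft lies flat in its pocket. Now the housing.

```bash
python3 -m handwheel '[[0,0,0.3,0.006,0.035,0,0],[0,0,0.6,0.012,0.073,0,0],[0,0,1,0.019,0.112,0,0],[0,0,1.3,0.026,0.15,0,0],[0,0,1.3,0.033,0.19,0,0],[0,0,1.3,0.04,0.23,0,0],[0,0,1.3,0.046,0.27,0,0],[0,0,1.3,0.052,0.305,0,0],[0,0,1.3,0.056,0.33,0,0],[0,0,1.3,0.058,0.345,0,0]]'; python3 -m handwheel '[[0,0,0,0,0,0,0],[0,0,0,0,0,0,0],[0,0,0,0,0,0,0],[0,0,0,0,0,0,0],[0,0,0,0,0,0,0]]'; python3 go.py 505 -203.5 200 -15.3
cat >> h.py <<'E'
def wpts(s):
    "world points of the wrist depth map (fisheye)"
    v,u=np.indices(s["z_map"].shape); d=np.stack([u,v],-1)-s["K"][:2,2]; r=np.linalg.norm(d,axis=-1)+1e-9; t=r/s["K"][0,0]; z=s["z_map"]
    c=np.stack([d[...,0]/r*np.tan(t)*z,d[...,1]/r*np.tan(t)*z,z],-1); T=s["T_tool_cam"]
    return (c@T[:3,:3].T+T[:3,3])@R.from_quat(s["q"]).as_matrix().T+s["p"]
E
python3 - <<'E'
from cell import bot
from h import *
o=bot.observe();s=bot.snapshot("wrist");s.update(p=o["tool_pos"],q=o["tcp_rot"]);np.savez("pics/w10.npz",**s)
P=wpts(s);near=np.hypot(P[...,0]-.505,P[...,1]+.204)<.075
for n,a,b in(("neck top",.142,.158),("foot",.004,.02)):
    m=near&(P[...,2]>a)&(P[...,2]<b)&(s["z_map"]>0)
    if n=="foot": m&=cv2.cvtColor(s["image"],cv2.COLOR_BGR2HSV)[...,1]<70
    m=cv2.morphologyEx(m.astype(np.uint8),cv2.MORPH_OPEN,np.ones((3,3)))>0
    print(n,m.sum(),rect(P[m]) if m.sum()>10 else "", np.median(P[m],0) if m.any() else "")
    if n=="neck top":
        c,r=cv2.minEnclosingCircle((P[m][:,:2]*1e3).astype(np.float32));print("circle",c,r); v,u=np.nonzero(m);print("px",u.min(),u.max(),v.min(),v.max())
E
```

```text
clock: 18.48
tool_pos: [0.5, -0.2098, 0.2297]
tcp_rot: [0.991, -0.134, -0.001, 0.001]
contact_force: [-0.5, -0.6, 0.2]
opening: 0.0853
grasp_force: 0.0
clock: 18.9
tool_pos: [0.5022, -0.2028, 0.2307]
tcp_rot: [0.992, -0.129, -0.0, -0.0]
contact_force: [0.3, 0.2, 0.8]
opening: 0.0855
grasp_force: 0.0
turn [-0.01  0.    0.09] shift [ 0.0029 -0.      0.0307]
now [ 502.2 -202.8  230.7] t 18.9 F [0.3 0.2 0.8] open 85.5 grip 0.0
neck top 2183 (array([ 508.2, -204.7]), -16.1, array([39.8, 39.4])) [ 0.50915752 -0.2047326   0.14939544]
circle (508.0063171386719, -204.31271362304688) 20.20812225341797
px 231 283 170 221
foot 513 (array([ 534.7, -211.9]), 75.1, array([76.9, 22.6])) [ 0.53887782 -0.21885523  0.01133522]
```

```bash
python3 -m handwheel '[[0,0,0,0.0045,0,0.02,0],[0,0,0,0.0045,0,0.045,0],[0,0,0,0.0045,0,0.07,0],[0,0,0,0.0045,0,0.09,0],[0,0,0,0.0045,0,0.104,0],[0,0,0,0.0045,0,0.104,0],[0,0,0,0.0045,0,0.104,0],[0,0,0,0.0045,0,0.104,0],[0,0,0,0.0045,0,0.104,0],[0,0,0,0.0045,0,0.104,0]]' 80; python3 go.py 506.5 -204 123 -15
```

```text
clock: 19.78
tool_pos: [0.5074, -0.2066, 0.1284]
tcp_rot: [0.991, -0.131, 0.001, 0.0]
contact_force: [-0.2, 0.4, 0.1]
opening: 0.0857
grasp_force: 0.0
turn [ 0.   -0.03 -0.01] shift [-0.0016 -0.0023  0.0054]
now [ 507.4 -206.6  128.4] t 19.78 F [-0.2  0.4  0.1] open 85.7 grip 0.0
```

```bash
python3 -m handwheel '[[0,0,0,-0.0015,-0.0023,0.004,0],[0,0,0,-0.0015,-0.0023,0.005,0],[0,0,0,-0.0015,-0.0023,0.005,0],[0,0,0,-0.0015,-0.0023,0.005,0],[0,0,0,-0.0015,-0.0023,0.005,0]]' 80; python3 go.py 506.5 -204 123 -15;  python3 -m handwheel '[[0,0,0,0,0,0,0.3],[0,0,0,0,0,0,0.45],[0,0,0,0,0,0,0.6],[0,0,0,0,0,0,1],[0,0,0,0,0,0,1],[0,0,0,0,0,0,1],[0,0,0,0,0,0,1]]' 80;python3 go.py 506.5 -204 123 -15
```

```text
clock: 20.2
tool_pos: [0.5053, -0.2037, 0.1218]
tcp_rot: [0.991, -0.131, -0.0, -0.0]
contact_force: [-0.2, -0.0, -0.1]
opening: 0.0855
grasp_force: 0.0
turn [ 0.    0.   -0.01] shift [ 0.0012 -0.0001 -0.0012]
now [ 505.3 -203.7  121.8] t 20.2 F [-0.2 -0.  -0.1] open 85.5 grip 0.0
clock: 20.78
tool_pos: [0.5058, -0.2038, 0.1222]
tcp_rot: [0.991, -0.131, 0.001, 0.0]
contact_force: [-0.1, -0.8, 2.1]
opening: 0.0382
grasp_force: 81.2
turn [ 0.   -0.01 -0.01] shift [ 0.0007 -0.     -0.0008]
now [ 505.8 -203.8  122.2] t 20.78 F [-0.1 -0.8  2.1] open 38.2 grip 81.2
```

```bash
python3 -m handwheel '[[0,0,0,0,0,-0.01,1],[0,0,0,0,0,-0.025,1],[0,0,0,0,0,-0.045,1],[0,0,0,0,0,-0.065,1],[0,0,0,0,0,-0.085,1],[0,0,0,0,0,-0.095,1],[0,0,0,0,0,-0.1,1],[0,0,0,0,0,-0.1,1],[0,0,0,0,0,-0.1,1]]';python3 go.py 514.8 219.3 220 -8.6
```

```text
clock: 21.53
tool_pos: [0.5039, -0.2033, 0.2201]
tcp_rot: [0.991, -0.131, -0.002, -0.0]
contact_force: [0.3, -0.1, -9.4]
opening: 0.0386
grasp_force: 81.5
turn [-0.01  0.04 -1.29] shift [-0.0991 -0.4109  0.0005]
now [ 503.9 -203.3  220.1] t 21.53 F [ 0.3 -0.1 -9.4] open 38.6 grip 81.5
```

```bash
python3 -m handwheel '[[0,0,0,-0.004,-0.015,0,1],[0,0,-0.2,-0.011,-0.045,0,1],[0,0,-0.4,-0.018,-0.075,0,1],[0,0,-0.6,-0.025,-0.105,0,1],[0,0,-0.8,-0.032,-0.135,0,1],[0,0,-1,-0.04,-0.165,0,1],[0,0,-1.2,-0.047,-0.195,0,1],[0,0,-1.3,-0.054,-0.225,0,1],[0,0,-1.3,-0.06,-0.25,0,1],[0,0,-1.3,-0.065,-0.27,0,1]]';python3 go.py 514.8 219.3 220 -8.6
```

```text
clock: 22.37
tool_pos: [0.5107, 0.0772, 0.2198]
tcp_rot: [0.997, -0.073, -0.002, -0.001]
contact_force: [-0.1, 0.0, -9.4]
opening: 0.0387
grasp_force: 81.9
turn [-0.01  0.05  0.05] shift [-0.0166 -0.1412 -0.    ]
now [510.7  77.2 219.8] t 22.37 F [-0.1  0.  -9.4] open 38.7 grip 81.9
```

```bash
python3 -m handwheel '[[0,0,0,-0.003,-0.025,0,1],[0,0,0,-0.007,-0.055,0,1],[0,0,0,-0.01,-0.085,0,1],[0,0,0,-0.013,-0.11,0,1],[0,0,0,-0.015,-0.128,0,1],[0,0,0,-0.017,-0.138,0,1],[0,0,0,-0.017,-0.141,0,1],[0,0,0,-0.017,-0.141,0,1],[0,0,0,-0.017,-0.141,0,1],[0,0,0,-0.017,-0.141,0,1]]';python3 -m handwheel '[[0,0,0,0,0,0,1],[0,0,0,0,0,0,1],[0,0,0,0,0,0,1]]';python3 go.py 514.8 219.3 180 -8.6
```

```text
clock: 23.2
tool_pos: [0.517, 0.2128, 0.221]
tcp_rot: [0.997, -0.076, -0.0, 0.001]
contact_force: [-0.1, -0.6, -7.6]
opening: 0.0384
grasp_force: 82.0
clock: 23.45
tool_pos: [0.517, 0.2149, 0.2219]
tcp_rot: [0.997, -0.075, 0.0, 0.0]
contact_force: [0.0, 0.0, -8.0]
opening: 0.0385
grasp_force: 82.0
turn [ 0. -0. -0.] shift [-0.0028 -0.004   0.0419]
now [517.  214.9 221.9] t 23.45 F [ 0.  0. -8.] open 38.5 grip 82.0
```

```bash
python3 -m handwheel '[[0,0,0,-0.001,-0.002,0.01,1],[0,0,0,-0.0028,-0.004,0.025,1],[0,0,0,-0.0028,-0.004,0.04,1],[0,0,0,-0.0028,-0.004,0.05,1],[0,0,0,-0.0028,-0.004,0.05,1],[0,0,0,-0.0028,-0.004,0.05,1],[0,0,0,-0.0028,-0.004,0.05,1],[0,0,0,-0.0028,-0.004,0.05,1],[0,0,0,-0.0028,-0.004,0.05,1]]';python3 go.py 514.8 219.3 129 -8.6
cat > chk.py <<'E'
from cell import bot
from h import *
o=bot.observe();s=bot.snapshot("wrist");s.update(p=o["tool_pos"],q=o["tcp_rot"]);np.savez("pics/w11.npz",**s)
P=wpts(s);Q=inv_tray(P.reshape(-1,3));z=P[...,2].ravel()*1e3;S=cv2.cvtColor(s["image"],cv2.COLOR_BGR2HSV).reshape(-1,3)
zf=(o["tool_pos"][2]*1e3-122.2)+12
m=(abs(z-zf)<5)&(abs(Q[:,0])<60)&(abs(Q[:,1]+8)<60)&(S[:,1]<60)
print("foot top z",zf,m.sum(),"rect",rect(np.c_[Q[m]/1e3,z[m]]) if m.sum()>5 else "","max x,y,min y",np.percentile(Q[m],[2,98],axis=0) if m.any() else "")
# strips: dark wood pixels around the square pocket
w=(S[:,0]<18)&(S[:,1]>130)&(S[:,2]>60)&(abs(z-13)<6)
a=w&(abs(Q[:,1]+8)<35)&(Q[:,0]>30)&(Q[:,0]<65);print("far strip x",a.sum(),np.percentile(Q[a,0],[3,50,97]) if a.any() else "", "expect 43..49 + ~2.5")
for n,lo,hi in(("+y",25,50),("-y",-65,-45)):
    a=w&(Q[:,1]>lo)&(Q[:,1]<hi)&(Q[:,0]>0)&(Q[:,0]<75);print("strip",n,a.sum(),np.percentile(Q[a,1],[3,50,97]) if a.any() else "")
E
python3 chk.py
```

```text
clock: 24.2
tool_pos: [0.5156, 0.2207, 0.173]
tcp_rot: [0.997, -0.075, 0.001, -0.001]
contact_force: [0.4, -0.0, -8.7]
opening: 0.0381
grasp_force: 81.8
turn [-0.02 -0.03  0.01] shift [-0.0007  0.0016  0.044 ]
now [515.6 220.7 173. ] t 24.2 F [ 0.4 -0.  -8.7] open 38.1 grip 81.8
foot top z 62.83339097705361 1017 rect (array([29.5, -7.3]), -89.8, array([75.6, 27. ])) max x,y,min y [[ 19.7443715  -44.38420433]
 [ 42.70824616  29.87993571]]
far strip x 404 [45.79659016 48.76338747 51.62947433] expect 43..49 + ~2.5
strip +y 321 [26.72340549 37.54328741 40.52504274]
strip -y 329 [-55.91539073 -53.73912966 -47.42022643]
```

```bash
python3 -m handwheel '[[0,0,0,-0.002,0.001,0.006,1],[0,0,0,-0.002,0.001,0.012,1],[0,0,0,-0.002,0.001,0.018,1],[0,0,0,-0.002,0.001,0.024,1],[0,0,0,-0.002,0.001,0.027,1],[0,0,0,-0.002,0.001,0.027,1],[0,0,0,-0.002,0.001,0.027,1],[0,0,0,-0.002,0.001,0.027,1],[0,0,0,-0.002,0.001,0.027,1],[0,0,0,-0.002,0.001,0.027,1]]';python3 go.py 514 219.9 128 -8.6; python3 chk.py
```

```text
clock: 25.08
tool_pos: [0.5128, 0.2198, 0.1453]
tcp_rot: [0.997, -0.074, 0.0, -0.0]
contact_force: [0.5, 0.5, -8.3]
opening: 0.0381
grasp_force: 82.2
turn [-0.01 -0.01  0.01] shift [ 0.0011 -0.0003  0.0173]
now [512.8 219.8 145.3] t 25.08 F [ 0.5  0.5 -8.3] open 38.1 grip 82.2
foot top z 35.06085478067145 1047 rect (array([ 14.2, -27.3]), 58.5, array([121.3,  60.4])) max x,y,min y [[-35.04755982 -63.41598215]
 [ 39.92724628  28.43957448]]
far strip x 502 [46.01747088 48.8035147  51.5341195 ] expect 43..49 + ~2.5
strip +y 587 [28.0036627  37.34799547 40.63222094]
strip -y 531 [-55.95659175 -53.14515415 -46.95075101]
```

```bash
python3 -m handwheel '[[0,0,0,0,0,0.003,1],[0,0,0,0,0,0.006,1],[0,0,0,0,0,0.009,1],[0,0,0,0,0,0.011,1],[0,0,0,0,0,0.013,1],[0,0,0,0,0,0.0145,1],[0,0,0,0,0,0.0155,1],[0,0,0,0,0,0.0155,1],[0,0,0,0,0,0.0155,1],[0,0,0,0,0,0.0155,1]]';python3 go.py 514 219.9 128 -8.6; python3 -m handwheel '[[0,0,0,0,0,0.001,1],[0,0,0,0,0,0.0015,1],[0,0,0,0,0,0.002,1],[0,0,0,0,0,0.002,1],[0,0,0,0,0,0.002,1]]';python3 go.py 514 219.9 128 -8.6
```

```text
clock: 25.97
tool_pos: [0.5126, 0.2196, 0.1294]
tcp_rot: [0.997, -0.074, 0.0, -0.0]
contact_force: [0.0, 0.4, -9.4]
opening: 0.0384
grasp_force: 82.2
turn [-0.   -0.    0.01] shift [ 0.0014 -0.0005  0.0014]
now [512.6 219.6 129.4] t 25.97 F [ 0.   0.4 -9.4] open 38.4 grip 82.2
clock: 26.38
tool_pos: [0.5129, 0.2198, 0.1282]
tcp_rot: [0.997, -0.074, 0.0, -0.0]
contact_force: [-2.4, -0.5, -0.8]
opening: 0.0386
grasp_force: 82.5
turn [-0.   -0.01  0.01] shift [ 0.0011 -0.0003  0.0002]
now [512.9 219.8 128.2] t 26.38 F [-2.4 -0.5 -0.8] open 38.6 grip 82.5
```

```bash
python3 -m handwheel '[[0,0,0,0,0,0.0004,1],[0,0,0,0,0,0.0004,1],[0,0,0,0,0,0.0004,0.5],[0,0,0,0,0,0.0004,0.4],[0,0,0,0,0,0.0004,0.3],[0,0,0,0,0,0.0004,0],[0,0,0,0,0,0,0],[0,0,0,0,0,0,0],[0,0,0,0,0,0,0]]';python3 go.py 514 219.9 128 -8.6; python3 -m handwheel '[[0,0,0,0,0,-0.01,0],[0,0,0,0,0,-0.03,0],[0,0,0,0,0,-0.06,0],[0,0,0,0,0,-0.09,0],[0,0,0,0,0,-0.12,0],[0,0,0,0,0,-0.15,0],[0,0,0,0,0,-0.15,0],[0,0,0,0,0,-0.15,0],[0,0,0,0,0,-0.15,0],[0,0,0,0,0,-0.15,0]]'
python3 - <<'E'
from cell import bot
from h import *
o=bot.observe();print(o["clock"],o["tool_pos"],o["contact_force"])
s=bot.snapshot("wrist");s.update(p=o["tool_pos"],q=o["tcp_rot"]);np.savez("pics/w12.npz",**s)
t=bot.snapshot("scene");np.savez("pics/s12.npz",**t)
for n,P,s in(("wrist",wpts(s),s),("scene",pts(t),t)):
    Q=inv_tray(P.reshape(-1,3));z=P[...,2].ravel()*1e3;S=cv2.cvtColor(s["image"],cv2.COLOR_BGR2HSV).reshape(-1,3);g=S[:,1]<70
    for k,yc,h,a,b in(("neck top",-8,45,148,164),("foot",-8,48,14,23),("shaft blocks",-84,32,46,56),("cover plate",76,38,12,21),("boss",76,32,40,48)):
        m=g&(abs(Q[:,1]-yc)<h)&(abs(Q[:,0])<95)&(z>a)&(z<b)
        print(n,k,m.sum(),rect(np.c_[Q[m]/1e3,z[m]]) if m.sum()>8 else "","z",np.median(z[m]) if m.any() else "")
E
```

```text
clock: 27.13
tool_pos: [0.5126, 0.2197, 0.1274]
tcp_rot: [0.997, -0.074, 0.0, -0.0]
contact_force: [-0.6, -0.2, -0.0]
opening: 0.0854
grasp_force: 0.0
turn [-0.   -0.    0.01] shift [ 0.0013 -0.0004 -0.0006]
now [512.6 219.7 127.4] t 27.13 F [-0.6 -0.2 -0. ] open 85.4 grip 0.0
clock: 27.97
tool_pos: [0.5114, 0.2189, 0.2759]
tcp_rot: [0.997, -0.074, -0.001, 0.001]
contact_force: [0.3, -0.0, 0.2]
opening: 0.0856
grasp_force: 0.0
27.9667 [0.51140802 0.21894991 0.27585012] [ 0.32601772 -0.04823685  0.17580206]
wrist neck top 1517 (array([ 2., -8.]), -1.2, array([39.6, 39.1])) z 155.346392666179
wrist foot 414 (array([-21.6,  -9.5]), 0.1, array([122.7,  86.8])) z 17.327696329420107
wrist shaft blocks 1405 (array([  3.3, -84.9]), -0.1, array([150.7,  44.1])) z 49.390930526933246
wrist cover plate 3418 (array([ 2. , 75.8]), 1.7, array([172.9,  61.3])) z 15.189816510779082
wrist boss 897 (array([ 4.2, 76.2]), 1.4, array([50.3, 30.8])) z 43.14957902813213
scene neck top 167 (array([ 4.6, -9.7]), -65.6, array([38.9, 38.8])) z 156.0908758018621
scene foot 180 (array([-20.1,  -9.6]), -0.6, array([125.7,  75.4])) z 18.277095079455574
scene shaft blocks 246 (array([  5.4, -86.6]), -0.0, array([152.7,  44.5])) z 50.170167481382364
scene cover plate 663 (array([-1.4, 75.5]), -2.4, array([166.6,  62.7])) z 16.28775764245949
scene boss 185 (array([ 4.3, 74.1]), -0.2, array([54.3, 29.9])) z 44.22073497392709
```

The heights match seated parts: cover 16/44 mm, shaft 50 mm, housing 156 mm, all centred. The gripper is clear.

```bash
python3 -c "
from cell import bot
print(bot.finish_job())"
```

```text
the job is handed in; nothing more can be done
None
```

The cover and shaft are lying flat in their pockets, and the housing, placed last and lowered gently, stands upright in the middle one; the hammer and file were never touched, and the job is handed in at about 28 s of the 72 s allowed (the hand-in returned no verdict).

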